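Sweep ferrite rings through the gate of a sorting tray

TASK

Clear the three loose ferrite rings off the sorting tray and into its drop slot: push them over the deck with the fingertips and through the gate one at a time, bringing the next ring up to the gate only after the one before has dropped. Only push the rings, never lift them, and leave the two capacitors that stand on the tray and the solder spool beside it standing where they are.

Things in the scene. Friction and masses are not known exactly. Their poses are not given: they have to be found in the camera images.
- tray: fixed light grey sheet-metal sorting tray, 280 (its x) by 340 mm (its y). Origin on the bench under it, z up, +y points out through the gate. The flat deck is 76 mm above the origin, over x -135..135, y -180..85 mm; walls 14 mm higher than the deck close it at x = +-135 and y = -180. Rings and capacitors start 35 mm or more clear of the walls and 40 mm or more apart, centre to centre
- gate (a point): middle of the gate's mouth at deck height, at x 0, y 73 mm, z 76 mm of the tray. The gate is 42 mm wide; its two steel jaws, 14 mm high, run straight from y 73 to y 85 mm. Two straight steel fences, 14 mm high, lead to it as a funnel, from (x +-135, y 8) to (x +-21, y 73) mm
- slot (a point): middle of the drop slot's near edge at deck height, at x 0, y 85 mm, z 76 mm of the tray, where the deck ends behind the gate. The slot opens over x -40..40, y 85..150 mm, a catch bin lies under it (floor 72 mm below the deck) and a wall 14 mm high stands beyond it. A ring whose centre is pushed 3 mm or more past this edge tips and drops in by itself
- ring1_center (a point): a dark grey ferrite ring core lying flat on the tray's deck, 32 mm outside diameter, 18 mm hole, 12 mm high, about 32 g, one of three alike; this point is the centre of the ring, half-way up
- ring2_center (a point): a dark grey ferrite ring core lying flat on the tray's deck, 32 mm outside diameter, 18 mm hole, 12 mm high, about 32 g, one of three alike; this point is the centre of the ring, half-way up
- ring3_center (a point): a dark grey ferrite ring core lying flat on the tray's deck, 32 mm outside diameter, 18 mm hole, 12 mm high, about 32 g, one of three alike; this point is the centre of the ring, half-way up
- cap1: a grey can capacitor, a cylinder 30 mm in diameter and 38 mm high with two 6 mm solder pins on top, about 45 g, standing loose on the deck; origin at the centre of its underside, z up; it stays where it is
- cap2: a grey can capacitor, a cylinder 30 mm in diameter and 38 mm high with two 6 mm solder pins on top, about 45 g, standing loose on the deck; origin at the centre of its underside, z up; it stays where it is
- spool: a spool of solder wire standing upright on the bench beyond the tray's gate end, 60 mm in diameter, 51 mm high, 250 g; origin at the centre of its underside; it stays where it is

How it is judged:
By the outcome, as a careful person would: the job done as asked, in the order asked, and still so for the second after the job is handed in, with the robot touching nothing.
It also fails if it takes over 61 s, if anything falls off the work surface, if the arm or the gripper's body presses on something with over 40 N, if the wrist force passes 120 N, or if a joint passes its speed limit or range.

ROBOT

A 6-joint arm with a two-finger parallel gripper is mounted at the origin on the work surface. World frame = base frame: x ahead of the robot, y to its left, z up, the work surface at z = 0. Lengths are in mm, angles in degrees, forces in N, time in s.
With the tool pointing down it reaches from about 350 to 850 mm from the base axis. Payload 8.1 kg.
Tool frame: the origin (TCP) lies between the finger pads; the fingertips stand 14 mm ahead of it and the grasp point (between the pads) lies 5 mm behind it; z points along the fingers, x is the direction in which the jaws open and shut, and the axes are right-handed (so a half turn about z gives the same grasp; the last joint's range is limited). The gripper opens to 85 mm and grips with 20 to 120 N. Pads are 22 mm wide; open, the fingers measure 114 mm over their backs; the gripper's body (76 mm by 85 mm) begins 54 mm behind the grasp point. The pads swing forward as they close: fully open they stand 13 mm farther back than shut.
Start: joints at [-70.325, 7.471, 85.268, -0, 87.261, -4.893], TCP at [249.488, -545.675, 245.292] pointing down, gripper open.
Joint ranges: [-169.43, 169.43], [-51.17, 129.36], [1.28, 143.12], [-76.62, 256.62], [0, 156.53], [-152.29, 152.29]. Speed limits (degrees/s): [136.94, 136.94, 159.86, 180, 180, 180].

INTERFACE

Orientations are given as [roll, pitch, yaw] about the fixed x, y, z axes, in that order (R = Rz(yaw) Ry(pitch) Rx(roll)).
In Python, from bench import r, vision, job gives the robot as it stands.
- The arm moves only by the tool send_rows, never from a script. Its arguments are lists of equal length, an entry for each row: "dp": the shift along the world's x, y, z in mm, a list of three; "rot": the turn, a rotation vector about the world's x, y, z in rad, a list of three. In form: {"dp": [[tx, ty, tz], ...], "rot": [[wx, wy, wz], ...]}. A call has 1 to 5 rows; each row is the pose to reach, as a shift and turn from the pose commanded when the call began; what a row does not reach only later rows make up. A row lasts 1/8 s, in which the tool goes at most 62.5 mm and 10.7 degrees, less where a joint would pass 70% of its speed; a pose out of reach is approached as far as the arm can. A call with a gripper value outside its range is refused whole. "jaw" is the finger opening in mm, from 0 to 85.4, set as the call begins (left out, the last holds). The fingers move at their own pace and stop on an object; "force" is the grip in N (left out, the last holds). Time passes only in rows, so rows that repeat a pose let the fingers close. It gives the time, the measured TCP pose, the force and the opening at its end, in the units of the state.
- r.sense(): the state, without advancing time (a new reading comes with each control period).
- vision.snapshot(name): name is "side" or "top"; returns a dict with "pixels" (384x512x3 uint8, red, green, blue), "depth" (384x512 float32, mm along the optical axis (not along the pixel's ray), 0 where there is no reading), "intrinsics" (3x3 intrinsics, pixels), "world_from_camera" (4x4, takes a point from camera to world coordinates). Camera axes: x right, y down, z forward; pixel columns grow to the right and rows downward; lengths in mm; the calibration is good to about 2 mm. A picture is of the moment at which its call begins.
- job.hand_in(): hands the job in, once; it reports no verdict.
The state is a dict: "time": time; "joint_pos": joint angles; "qd": joint speeds; "joint_efforts": joint torques, N m; "tool_pos": TCP position; "tcp_rot": TCP orientation; "ft_force": force on the tool from outside, world axes, zero at the start; "wrist_torque": the same for the moment, N m; "finger_gap": finger opening in mm.
Only numpy, scipy, OpenCV 4.12 (cv2) and the standard library are available. Lean on these libraries where they do the work, as an engineer would, in place of code of your own. Each camera call takes 0.05 s, during which the arm holds its last target.

## Working session

There is one attempt and no reset: what is moved stays moved. The work goes in short steps, Python scripts to look and compute and a tool call to move; the robot and the scene stay as the last step left them, time stands still between calls to the robot, and variables do not carry over. Pictures are saved under pics/ and viewed, and the job is handed in when it is done.

Besides the shell and the picture viewer there is one more tool, called after "Call:" in YAML: its name, and indented under it one key for each argument. send_rows: Moves the arm, as the interface text tells. Its arguments: {"type":"object","properties":{"dp":{"type":"array"},"rot":{"type":"array"},"jaw":{"type":"number"},"force":{"type":"number"}},"required":["dp","rot"]}

```bash
mkdir -p pics; ls; python3 - <<'E'
from bench import r, vision, job
import cv2,numpy as np,pickle
print(r.sense())
for n in ("top","side"):
    s=vision.snapshot(n); pickle.dump(s,open(f"{n}0.pkl","wb"))
    cv2.imwrite(f"pics/{n}0.png",cv2.resize(s["pixels"][:,:,::-1],(800,600),interpolation=cv2.INTER_CUBIC))
    print(n,s["intrinsics"],s["world_from_camera"])
E
```

```text
pics
{'time': 0.0, 'joint_pos': array([-7.03249116e+01,  7.51542275e+00,  8.53314470e+01,  2.36496667e-03,
        8.72621067e+01, -4.89305076e+00]), 'qd': array([ 0.06097878, -0.08294105,  0.09318778, -0.00923733, -0.06386785,
        0.00568719]), 'joint_efforts': array([-3.48107806e-04, -5.69407475e+01, -5.00550413e+01,  1.12700735e-05,
        1.52208062e-02,  6.27197323e-06]), 'tool_pos': array([ 249.31545589, -545.1526831 ,  244.22036372]), 'tcp_rot': array([-1.79988351e+02,  1.08377857e-01, -6.54319650e+01]), 'ft_force': array([ 0.56516638, -0.38735837, -0.18592845]), 'wrist_torque': array([-0.00875989,  0.02149583, -0.04055853]), 'finger_gap': 85.38836234914167}
top [[374.35524481   0.         264.7135954 ]
 [  0.         374.35524481 183.42876228]
 [  0.           0.           1.        ]] [[ 7.37484257e-03 -9.95590709e-01  9.35133741e-02  5.18317026e+02]
 [-9.99671691e-01 -5.04553972e-03  2.51207797e-02  1.39822816e+02]
 [-2.45381894e-02 -9.36679346e-02 -9.95301058e-01  9.65780144e+02]
 [ 0.00000000e+00  0.00000000e+00  0.00000000e+00  1.00000000e+00]]
side [[446.21112866   0.         256.87996658]
 [  0.         446.21112866 193.27225119]
 [  0.           0.           1.        ]] [[ 7.52917223e-01 -3.09350194e-01  5.80877021e-01  7.82914131e+01]
 [-6.57720430e-01 -3.84268171e-01  6.47874840e-01 -3.96841339e+02]
 [ 2.27923432e-02 -8.69850809e-01 -4.92788067e-01  5.13643587e+02]
 [ 0.00000000e+00  0.00000000e+00  0.00000000e+00  1.00000000e+00]]
```

View pics/top0.png

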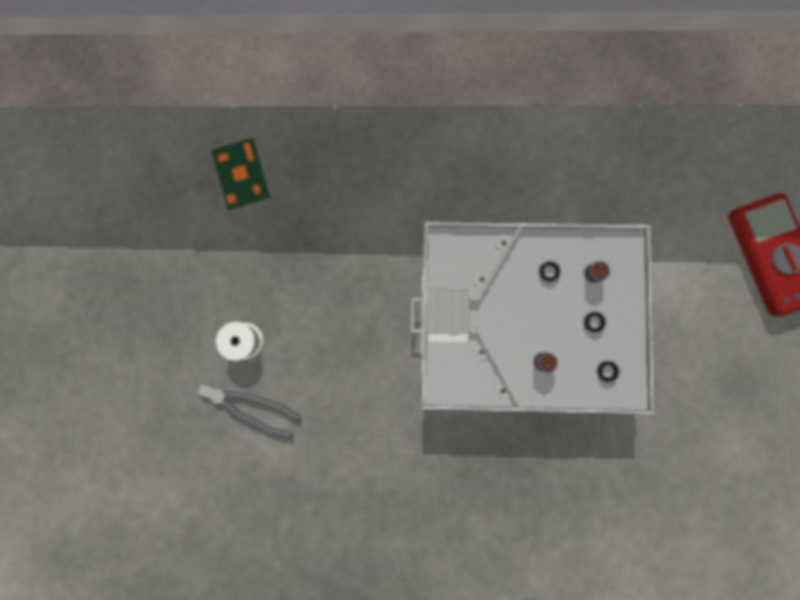

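View pics/side0.png

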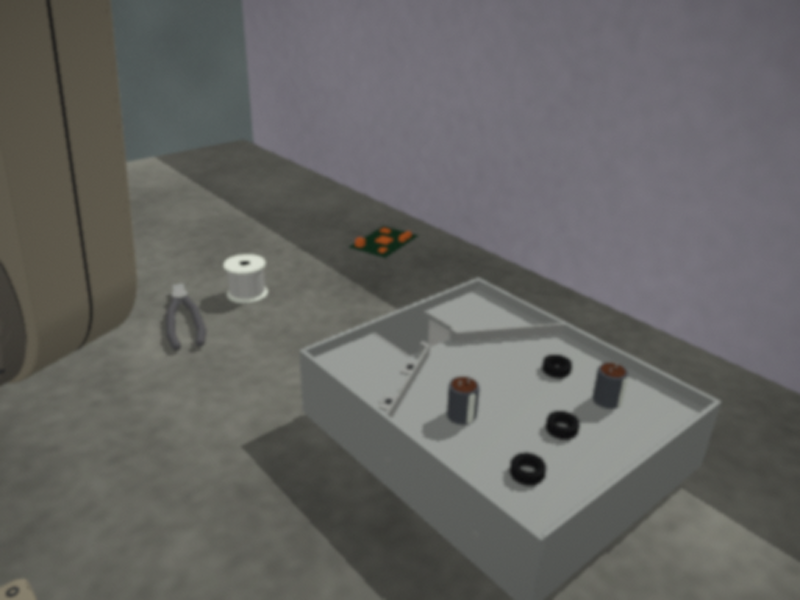

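The top view shows the tray with its gate to the left (world +y). The rings are at about (549,271), (595,322) and (608,371), the cap tops at (598,271) and (547,362), and the spool at (238,341). Next I'll enlarge and measure.

```bash
cat > h.py <<'E'
import numpy as np,cv2
def ray(s,u,v):
    K=s["intrinsics"];T=s["world_from_camera"]
    d=T[:3,:3]@np.array([(u-K[0,2])/K[0,0],(v-K[1,2])/K[1,1],1.]);return T[:3,3],d
def atz(s,u,v,z):
    o,d=ray(s,u,v);return o+d*(z-o[2])/d[2]
def proj(s,p):
    T=np.linalg.inv(s["world_from_camera"]);q=T[:3,:3]@np.asarray(p,float)+T[:3,3];q=s["intrinsics"]@q;return q[:2]/q[2]
def tri(a,ua,b,ub):
    o1,d1=ray(a,*ua);o2,d2=ray(b,*ub)
    A=np.stack([d1,-d2],1);t=np.linalg.lstsq(A,o2-o1,rcond=None)[0]
    p,q=o1+d1*t[0],o2+d2*t[1];return (p+q)/2,np.linalg.norm(p-q)
E
python3 - <<'E'
import pickle,cv2,numpy as np
t=pickle.load(open('top0.pkl','rb'));s=pickle.load(open('side0.pkl','rb'))
a=t["pixels"][135:270,260:424,::-1];cv2.imwrite('pics/tc.png',cv2.resize(a,None,fx=4.8,fy=4.4,interpolation=cv2.INTER_CUBIC))
a=s["pixels"][170:384,190:464,::-1];cv2.imwrite('pics/sc.png',cv2.resize(a,None,fx=2.8,fy=2.8,interpolation=cv2.INTER_CUBIC))
from h import *
for n,S in (('top',t),('side',s)):
    g=S["pixels"].max(2).astype(int)
    m=(g<60).astype(np.uint8)
    if n=='side': m[:170]=0; m[:,:190]=0
    N,l,st,c=cv2.connectedComponentsWithStats(m)
    for i in range(1,N):
        if st[i,4]>15: print(n,st[i],c[i],atz(S,*c[i],88).round(1), S["depth"][int(c[i][1]),int(c[i][0])])
# deck heights from depth
d=t["depth"]
for u,v in ((400,180),(330,200),(350,160),(315,160),(290,200)):
    z=d[v,u];K=t["intrinsics"];p=t["world_from_camera"]@np.array([(u-K[0,2])/K[0,0]*z,(v-K[1,2])/K[1,1]*z,z,1]);print(u,v,p.round(1))
E
```

```text
top [136  89  36  44 710] [153.57746479 111.38309859] [774.3 432.   88. ] 991.24066
top [346 168  11  12  41] [351.19512195 173.43902439] [625.4 -41.   88. ] 890.9402
top [375 201  12  11  49] [379.97959184 205.89795918] [ 549.7 -106.5   88. ] 882.9722
top [383 232  12  12  50] [388.78 237.38] [ 477.3 -125.1   88. ] 874.6744
side [347 228  18  14 204] [355.85294118 234.30392157] [617.7 -47.   88. ] 772.6695
side [380 239  17  22 263] [388.04942966 249.83269962] [ 622.9 -107.2   88. ] 697.0256
side [287 250  12  21 189] [292.4973545  259.93650794] [486.  -28.1  88. ] 666.92737
side [350 264  20  17 280] [359.55       271.90357143] [ 543. -112.   88.] 683.285
side [326 291  23  20 334] [337.19760479 300.23053892] [ 470.4 -129.8   88. ] 626.99414
side [238 333  16  10  53] [245.52830189 337.9245283 ] [ 331.6 -100.4   88. ] 661.7931
400 180 [ 611.6 -158.    76.8    1. ]
330 200 [563.2   7.7  78.2   1. ]
350 160 [659.  -40.9  77.    1. ]
315 160 [658.9  42.2  75.7   1. ]
290 200 [566.3  98.9   4.9   1. ]
```

View pics/tc.png

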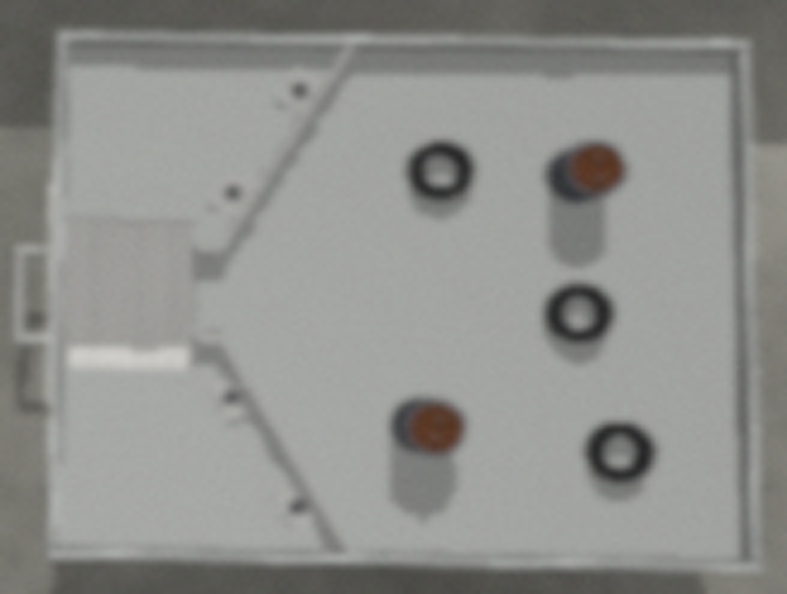

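View pics/sc.png

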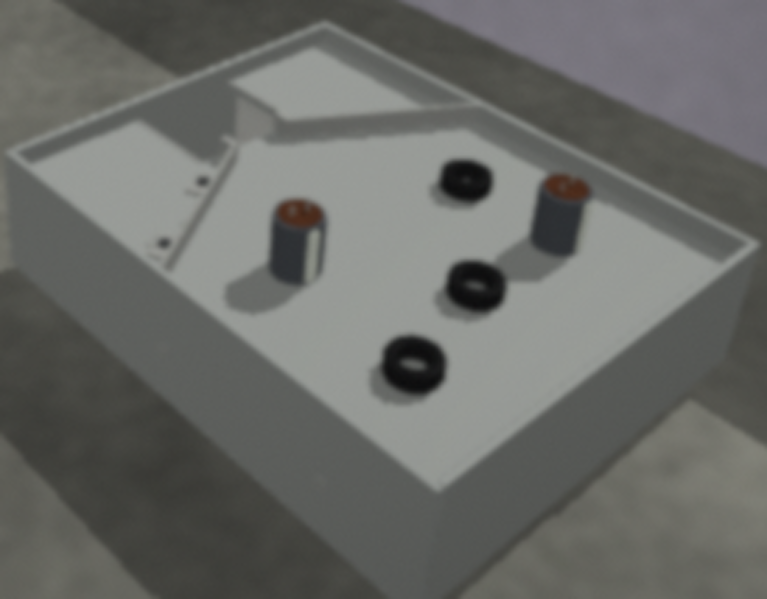

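The crops show the rings at (440,171), (579,314) and (620,452) in tc, the cap tops at (597,166) and (436,427), and the tray rim corners at (60,35), (748,40), (757,565) and (50,553). In sc the rings are at (466,180), (476,285) and (414,364).

```bash
python3 - <<'E'
import pickle
from h import *
from scipy.optimize import least_squares
t=pickle.load(open('top0.pkl','rb'));s=pickle.load(open('side0.pkl','rb'))
T=lambda x,y:((x+.5)/4.8-.5+260,(y+.5)/4.4-.5+135)
S=lambda x,y:((x+.5)/2.8-.5+190,(y+.5)/2.8-.5+170)
R={'ringA':((440,171),(466,180)),'ringB':((579,314),(476,285)),'ringC':((620,452),(414,364)),'capAtop':((597,166),(566,187)),'capBtop':((436,427),(299,213)),
'farGateCorner':((60,35),(325,22)),'nearGate':((50,553),(10,152)),'farBack':((748,40),(757,243)),'nearBack':((757,565),(437,490))}
for k,(a,b) in R.items():
    p,e=tri(t,T(*a),s,S(*b)); z=82 if 'ring' in k else 114 if 'cap' in k else 90
    print(k,p.round(1),e.round(1),'top@z',atz(t,*T(*a),z)[:2].round(1),'side@z',atz(s,*S(*b),z)[:2].round(1))
# tray fit
C=[((140,155),(60,35)),((-140,155),(50,553)),((140,-185),(748,40)),((-140,-185),(757,565))]
W=np.array([atz(t,*T(*c[1]),90)[:2] for c in C]);M=np.array([c[0] for c in C])
W2=np.array([atz(s,*S(*R[k][1]),90)[:2] for k in('farGateCorner','nearGate','farBack','nearBack')])
def f(q,W):
    c,sn=np.cos(q[2]),np.sin(q[2]);return (M@np.array([[c,sn],[-sn,c]])+q[:2]-W).ravel()
for w in (W,W2):
    q=least_squares(f,[560,-30,0],args=(w,));print(q.x[:2],np.degrees(q.x[2]),q.fun.round(1))
for n,a in (('slotnear far',(193,217)),('slotnear near',(193,352)),):
    print(n,atz(t,*T(*a),76)[:2])
for n,a in(('jawfar',(222,278)),('jawnear',(218,347))): print(n,atz(t,*T(*a),76)[:2])
E
```

```text
ringA [625.9 -42.2  82.5] 0.3 top@z [626.  -42.4] side@z [626.4 -41.7]
ringB [ 549.5 -108.3   83. ] 0.4 top@z [ 549.7 -108.7] side@z [ 550.5 -107.5]
ringC [ 476.8 -126.3   82.7] 0.9 top@z [ 477.1 -126.9] side@z [ 477.1 -125.6]
capAtop [ 624.4 -109.   114.4] 1.8 top@z [ 625.1 -109.8] side@z [ 624.1 -108.2]
capBtop [490.  -31.3 114.9] 1.6 top@z [490.5 -32.1] side@z [490.2 -30. ]
farGateCorner [698.  145.   91.2] 0.2 top@z [698.1 145.1] side@z [699.8 146.4]
nearGate [422.8 148.3  90. ] 0.3 top@z [422.7 148.4] side@z [423.  148.3]
farBack [ 695.8 -191.3   89.2] 1.7 top@z [ 696.2 -191.8] side@z [ 693.8 -191.2]
nearBack [ 419.1 -187.6   88.2] 2.1 top@z [ 419.9 -187.7] side@z [ 416.7 -187.8]
[559.37526219  -6.5104415 ] -0.5442390871231727 [ 2.7  2.1 -1.8  1.4  1.4 -1.1 -2.3 -2.4]
[558.53302191  -6.08408356] -0.8337595422646721 [ 1.   0.4 -2.1  2.7  2.  -1.9 -0.9 -1.2]
slotnear far [601.13640224  78.63283662]
slotnear near [528.29027376  78.73409225]
jawfar [568.16845529  64.37045871]
jawnear [531.05493895  66.44305686]
```

Call:
send_rows:
  dp:
    - [36, 44, 0]
    - [72, 88, 0]
    - [108, 132, 0]
    - [144, 176, 0]
    - [180, 220, 0]
  rot:
    - [0, 0, -0.09]
    - [0, 0, -0.18]
    - [0, 0, -0.27]
    - [0, 0, -0.36]
    - [0, 0, -0.429]
  jaw: 6
  force: 30

```text
time: 0.72
tool_pos: [430.2, -324.0, 244.9]
tcp_rot: [180.0, 0.0, -90.2]
ft_force: [1.3, -0.6, -0.2]
finger_gap: 5.8
```

```bash
python3 - <<'E'
import pickle
from h import *
t=pickle.load(open('top0.pkl','rb'))
im=cv2.resize(t["pixels"][135:270,260:424,::-1],None,fx=4.8,fy=4.8,interpolation=cv2.INTER_CUBIC)
q=(559.3,-6.4,np.radians(-.65))
def w(x,y,z): c,s=np.cos(q[2]),np.sin(q[2]);return (q[0]+c*x-s*y,q[1]+s*x+c*y,z)
def px(p): u=proj(t,p);return tuple(int(round(a)) for a in ((u-[260,135]+.5)*4.8))
def L(a,b,z,col): cv2.line(im,px(w(*a,z)),px(w(*b,z)),col,1)
for sg in(1,-1):
    L((sg*135,8),(sg*21,73),76,(0,0,255));L((sg*21,73),(sg*21,85),76,(0,0,255));L((sg*40,85),(sg*40,150),76,(255,0,0));L((sg*140,-185),(sg*140,155),90,(0,255,0))
    L((sg*135,8),(sg*21,73),90,(0,255,255));L((sg*21,73),(sg*21,85),90,(0,255,255))
L((-40,85),(40,85),76,(255,0,0));L((-140,-185),(140,-185),90,(0,255,0));L((-140,155),(140,155),90,(0,255,0))
cv2.imwrite('pics/ov.png',im)
print(w(0,73,0),w(0,85,0))
E
```

```text
(np.float64(560.1281409660621), np.float64(66.59530246899679), 0) (np.float64(560.2642737276066), np.float64(78.59453027211956), 0)
```

View pics/ov.png

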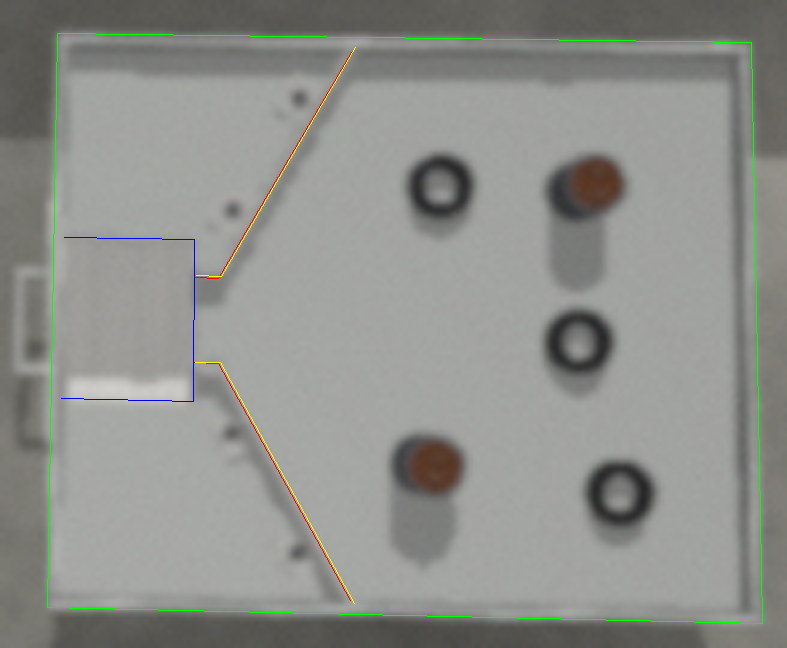

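The overlay fits: fences, slot and rim all line up. The gate is at (560.1, 66.6) and the slot edge at y 78.6. Now I'll move to ring A's +x side.

Call:
send_rows:
  dp:
    - [37, 45, 0]
    - [74, 90, -10]
    - [111, 135, -30]
    - [148, 180, -50]
    - [185, 225, -70]
  rot:
    - [0, 0, 0]
    - [0, 0, 0]
    - [0, 0, 0]
    - [0, 0, 0]
    - [0, 0, 0]

```text
time: 1.35
tool_pos: [615.3, -99.0, 174.3]
tcp_rot: [180.0, -0.0, -90.0]
ft_force: [0.9, -2.0, 0.8]
finger_gap: 5.9
```

Call:
send_rows:
  dp:
    - [25, 30, -10]
    - [46, 59, -20]
    - [46, 59, -45]
    - [46, 59, -72]
    - [46, 59, -76]
  rot:
    - [0, 0, 0]
    - [0, 0, 0]
    - [0, 0, 0]
    - [0, 0, 0]
    - [0, 0, 0]

```text
time: 1.98
tool_pos: [658.2, -41.2, 95.9]
tcp_rot: [179.7, 0.0, -90.0]
ft_force: [0.4, 0.5, -0.3]
finger_gap: 6.3
```

```bash
cat > look.py <<'E'
import sys,pickle
from bench import r,vision
from h import *
k=sys.argv[1]; st=r.sense(); print(st["time"],st["tool_pos"].round(1),st["tcp_rot"].round(1),st["ft_force"].round(1),st["finger_gap"].round(1))
t=vision.snapshot("top");s=vision.snapshot("side")
pickle.dump((t,s),open(f"l{k}.pkl","wb"))
a=cv2.resize(t["pixels"][130:275,260:424,::-1],None,fx=2.4,fy=2.4,interpolation=cv2.INTER_CUBIC)
b=cv2.resize(s["pixels"][170:384,190:464,::-1],None,fx=1.45,fy=1.45,interpolation=cv2.INTER_CUBIC)
im=np.zeros((max(a.shape[0],b.shape[0]),a.shape[1]+b.shape[1],3),np.uint8);im[:a.shape[0],:a.shape[1]]=a;im[:b.shape[0],a.shape[1]:]=b
cv2.imwrite(f"pics/l{k}.png",im)
E
python3 look.py 1
```

```text
Traceback (most recent call last):
  File "look.py", line 4, in <module>
    k=sys.argv[1]; st=r.sense(); print(st["time"],st["tool_pos"].round(1),st["tcp_rot"].round(1),st["ft_force"].round(1),st["finger_gap"].round(1))
                                                                                                                         ^^^^^^^^^^^^^^^^^^^^^^
AttributeError: 'float' object has no attribute 'round'
```

```bash
sed -i 's/st\["finger_gap"\].round(1)/round(st["finger_gap"],1)/' look.py; python3 look.py 1; python3 -c "
from bench import r
print(r.sense()['tool_pos'])"
```

```text
1.975 [658.2 -41.2  95.9] [179.7   0.  -90. ] [ 0.4  0.5 -0.3] 6.3
[659.90883746 -41.65831644  98.70377278]
```

View pics/l1.png

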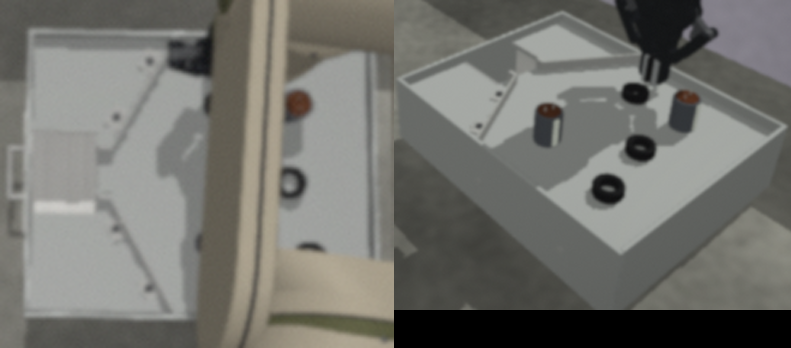

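The side view shows the closed fingertips standing just beyond ring A (635,93) with nothing touched. I'll lower 4 mm and push toward -x.

Call:
send_rows:
  dp:
    - [0, 0, -4]
    - [-8, 0, -4]
    - [-18, 0, -4]
    - [-28, 0, -4]
    - [-38, 0, -4]
  rot:
    - [0, 0, 0]
    - [0, 0, 0]
    - [0, 0, 0]
    - [0, 0, 0]
    - [0, 0, 0]

```text
time: 2.7
tool_pos: [621.7, -41.7, 95.6]
tcp_rot: [-180.0, -0.0, -90.0]
ft_force: [-0.1, 0.5, -0.5]
finger_gap: 5.9
```

Call:
send_rows:
  dp:
    - [-10, 0, 0]
    - [-20, 0, 0]
    - [-28, 0, 0]
    - [-33, 0, 0]
    - [-35, 0, 0]
  rot:
    - [0, 0, 0]
    - [0, 0, 0]
    - [0, 0, 0]
    - [0, 0, 0]
    - [0, 0, 0]

```text
time: 3.32
tool_pos: [587.2, -41.7, 95.3]
tcp_rot: [180.0, -0.0, -90.0]
ft_force: [-0.1, 0.6, 0.1]
finger_gap: 5.7
```

Call:
send_rows:
  dp:
    - [15, 0, 0]
    - [30, 0, 30]
    - [30, -10, 60]
    - [30, -20, 60]
  rot:
    - [0, 0, 0]
    - [0, 0, 0]
    - [0, 0, 0.18]
    - [0, 0, 0.36]

```text
time: 3.82
tool_pos: [619.9, -62.2, 158.9]
tcp_rot: [-179.7, -0.2, -69.0]
ft_force: [0.2, -0.6, -0.8]
finger_gap: 6.2
```

```bash
python3 look.py 2
```

```text
3.825 [619.9 -62.2 158.9] [-179.7   -0.2  -69. ] [ 0.2 -0.6 -0.8] 6.2
```

View pics/l2.png

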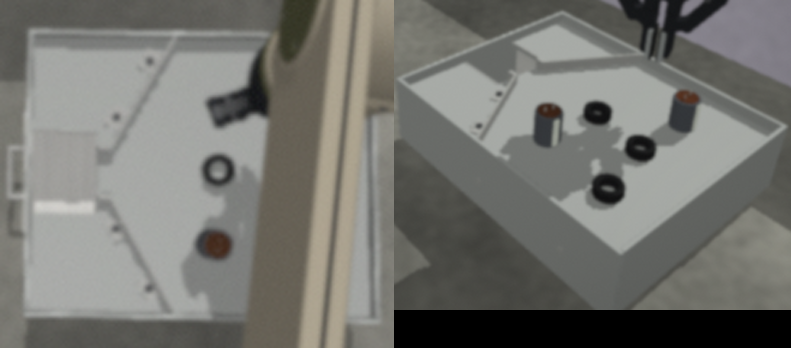

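Ring A moved: it's now at (218,170) in the top crop and (598,112) in the side crop. Caps and the other rings look unmoved.

```bash
cat > pt.py <<'E'
import sys,pickle
from h import *
t,s=pickle.load(open(f"l{sys.argv[1]}.pkl","rb"))
a=list(map(float,sys.argv[2:]))
T=((a[0]+.5)/2.4-.5+260,(a[1]+.5)/2.4-.5+130);print('top',atz(t,*T,82).round(1))
if len(a)>2:
    S=((a[2]-394+.5)/1.45-.5+190,(a[3]+.5)/1.45-.5+170);print('side',atz(s,*S,82).round(1))
    if min(a)>0: print(tri(t,T,s,S))
E
python3 pt.py 2 218 170 598 112
```

```text
top [562.  -39.8  82. ]
side [563.7 -38.6  82. ]
(array([562.02868899, -39.62272485,  83.34673499]), np.float64(0.2558044669209318))
```

Call:
send_rows:
  dp:
    - [-15, -3, 0]
    - [-30, -6, 0]
    - [-45, -9, 0]
    - [-56.5, -11, 0]
    - [-56.5, -11, 0]
  rot:
    - [0, 0, 0.18]
    - [0, 0, 0.36]
    - [0, 0, 0.54]
    - [0, 0, 0.72]
    - [0, 0, 0.9]

```text
time: 4.55
tool_pos: [559.8, -72.3, 154.4]
tcp_rot: [180.0, 0.1, -17.8]
ft_force: [0.3, 0.3, 0.3]
finger_gap: 5.8
```

Call:
send_rows:
  dp:
    - [0, 0, 0]
    - [0, 0, -15]
    - [0, 0, -40]
    - [0, 0, -60]
    - [0, 0, -60]
  rot:
    - [0, 0, 0.16]
    - [0, 0, 0.311]
    - [0, 0, 0.311]
    - [0, 0, 0.311]
    - [0, 0, 0.311]

```text
time: 5.18
tool_pos: [559.1, -72.1, 92.7]
tcp_rot: [-179.9, 0.3, -0.1]
ft_force: [-0.8, 0.4, -0.0]
finger_gap: 5.9
```

Call:
send_rows:
  dp:
    - [0, 8, 0]
    - [0, 18, 0]
    - [0, 28, 0]
    - [0, 36, 0]
    - [0, 40, 0]
  rot:
    - [0, 0, 0]
    - [0, 0, 0]
    - [0, 0, 0]
    - [0, 0, 0]
    - [0, 0, 0]

```text
time: 5.8
tool_pos: [561.1, -32.0, 95.5]
tcp_rot: [180.0, -0.0, 0.0]
ft_force: [-0.6, -0.1, 0.7]
finger_gap: 6.2
```

```bash
python3 look.py 3
```

```text
5.8 [561.1 -32.   95.5] [180.  -0.   0.] [-0.6 -0.1  0.7] 6.2
```

View pics/l3.png

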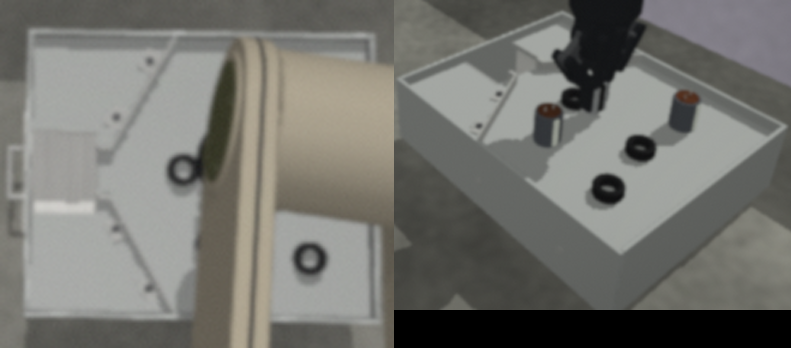

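Ring A is at (184,170), right in front of the fingers, so I'll push it on through the gate with a 1.5 mm x correction.

Call:
send_rows:
  dp:
    - [0, 10, 0]
    - [-0.5, 20, 0]
    - [-1, 30, 0]
    - [-1.5, 40, 0]
    - [-1.5, 48, 0]
  rot:
    - [0, 0, 0]
    - [0, 0, 0]
    - [0, 0, 0]
    - [0, 0, 0]
    - [0, 0, 0]

```text
time: 6.52
tool_pos: [559.4, 16.2, 95.2]
tcp_rot: [-180.0, 0.0, 0.0]
ft_force: [0.4, 0.3, 0.5]
finger_gap: 6.2
```

```bash
python3 look.py 4
```

```text
6.525 [559.4  16.2  95.2] [-180.    0.    0.] [0.4 0.3 0.5] 6.2
```

View pics/l4.png

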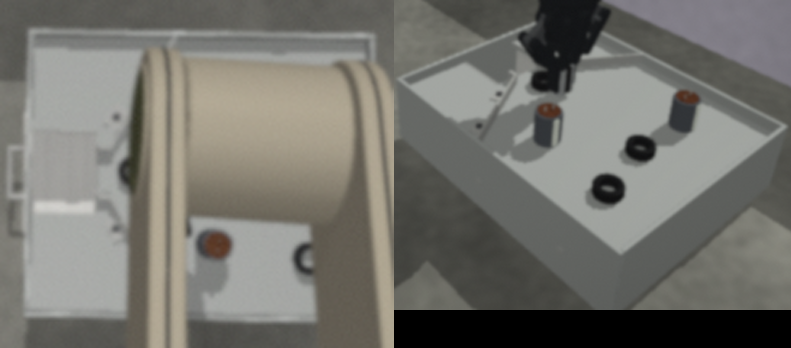

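The ring's visible edge is at row 171 and the gate's centre is at row 172, so it's aligned. I'll continue.

Call:
send_rows:
  dp:
    - [0, 10, 0]
    - [0, 18, 0]
    - [0, 26, 0]
    - [0, 34, 0]
    - [0, 41, 0]
  rot:
    - [0, 0, 0]
    - [0, 0, 0]
    - [0, 0, 0]
    - [0, 0, 0]
    - [0, 0, 0]

```text
time: 7.25
tool_pos: [559.5, 56.9, 95.3]
tcp_rot: [-180.0, -0.0, 0.0]
ft_force: [0.7, -0.3, 0.5]
finger_gap: 6.1
```

```bash
python3 look.py 5
```

```text
7.25 [559.5  56.9  95.3] [-180.   -0.    0.] [ 0.7 -0.3  0.5] 6.1
```

View pics/l5.png

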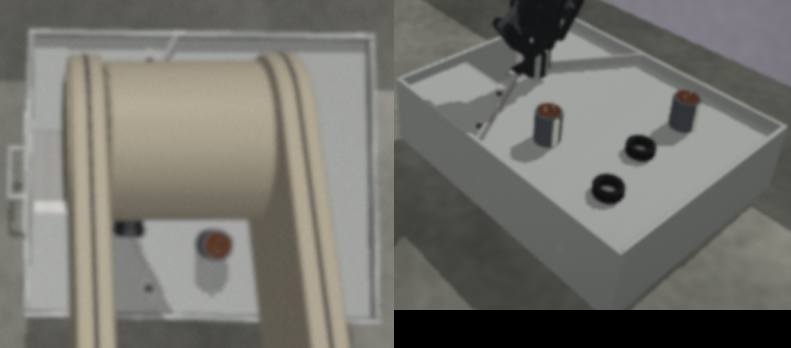

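Call:
send_rows:
  dp:
    - [0, 3, 0]
    - [0, 5, 0]
    - [0, 5, 0]
    - [0, -15, 5]
    - [0, -40, 45]
  rot:
    - [0, 0, 0]
    - [0, 0, 0]
    - [0, 0, 0]
    - [0, 0, 0]
    - [0, 0, 0]

```text
time: 7.98
tool_pos: [556.9, 15.3, 137.7]
tcp_rot: [-180.0, 0.4, 0.0]
ft_force: [-0.0, 0.6, 0.8]
finger_gap: 6.0
```

Call:
send_rows:
  dp:
    - [0, -50, 30]
    - [0, -100, 30]
    - [0, -150, 30]
    - [0, -155, 30]
  rot:
    - [0, 0, 0]
    - [0, 0, 0]
    - [0, 0, 0]
    - [0, 0, 0]

```text
time: 8.48
tool_pos: [558.9, -143.1, 170.8]
tcp_rot: [179.9, -0.0, -0.3]
ft_force: [-0.1, 0.8, -0.4]
finger_gap: 6.3
```

```bash
python3 look.py 6
```

```text
8.475 [ 558.9 -143.1  170.8] [179.9  -0.   -0.3] [-0.1  0.8 -0.4] 6.3
```

View pics/l6.png

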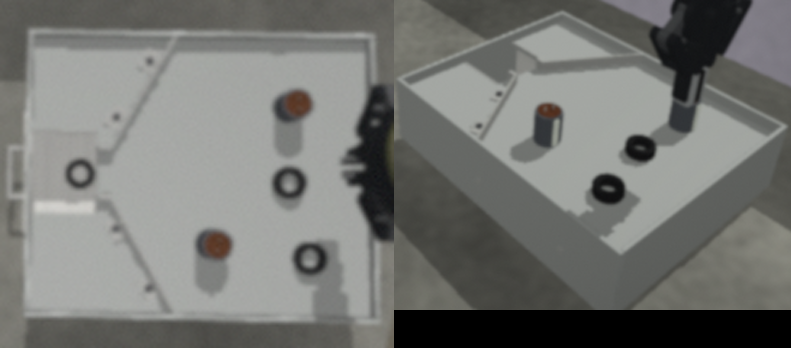

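Ring A dropped: it lies in the bin at (80,174). Ring B is unmoved at (289,183). Now I'll go down behind B and push it while drifting toward x 559.5.

Call:
send_rows:
  dp:
    - [-5, -3, -20]
    - [-10, -3, -45]
    - [-10, -3, -70]
    - [-10, -3, -75]
    - [-10, -3, -75]
  rot:
    - [0, 0, 0]
    - [0, 0, 0]
    - [0, 0, 0]
    - [0, 0, 0]
    - [0, 0, 0]

```text
time: 9.2
tool_pos: [549.0, -140.9, 94.7]
tcp_rot: [-180.0, 0.1, 0.1]
ft_force: [-0.4, -0.6, -0.0]
finger_gap: 6.1
```

Call:
send_rows:
  dp:
    - [0, 8, 0]
    - [0.9, 18, 0]
    - [1.7, 28, 0]
    - [2.5, 38, 0]
    - [3.3, 48, 0]
  rot:
    - [0, 0, 0]
    - [0, 0, 0]
    - [0, 0, 0]
    - [0, 0, 0]
    - [0, 0, 0]

```text
time: 9.82
tool_pos: [552.9, -92.9, 95.4]
tcp_rot: [180.0, -0.0, 0.0]
ft_force: [0.5, 0.2, -0.1]
finger_gap: 5.9
```

Call:
send_rows:
  dp:
    - [0.8, 10, 0]
    - [1.6, 20, 0]
    - [2.4, 30, 0]
    - [3.2, 40, 0]
    - [4, 50, 0]
  rot:
    - [0, 0, 0]
    - [0, 0, 0]
    - [0, 0, 0]
    - [0, 0, 0]
    - [0, 0, 0]

```text
time: 10.45
tool_pos: [556.8, -43.0, 95.3]
tcp_rot: [-180.0, 0.0, -0.0]
ft_force: [-0.9, -0.5, 0.1]
finger_gap: 6.4
```

```bash
python3 look.py 7
```

```text
10.45 [556.8 -43.   95.3] [-180.    0.   -0.] [-0.9 -0.5  0.1] 6.4
```

View pics/l7.png

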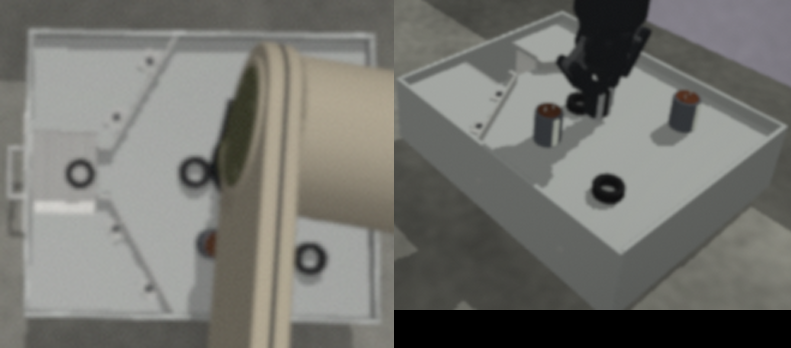

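```bash
python3 pt.py 7 195 172
```

```text
top [559.9 -17.4  82. ]
```

Ring B is at x about 559.9, matching the gate's 560, so I'll push straight with the finger drifting by 2 mm.

Call:
send_rows:
  dp:
    - [0.5, 10, 0]
    - [1, 20, 0]
    - [1.5, 30, 0]
    - [2, 40, 0]
    - [2, 50, 0]
  rot:
    - [0, 0, 0]
    - [0, 0, 0]
    - [0, 0, 0]
    - [0, 0, 0]
    - [0, 0, 0]

```text
time: 11.18
tool_pos: [558.8, 7.1, 95.3]
tcp_rot: [-180.0, 0.0, 0.0]
ft_force: [0.6, -0.2, 0.2]
finger_gap: 5.9
```

```bash
python3 look.py 8
```

```text
11.175 [558.8   7.1  95.3] [-180.    0.    0.] [ 0.6 -0.2  0.2] 5.9
```

View pics/l8.png

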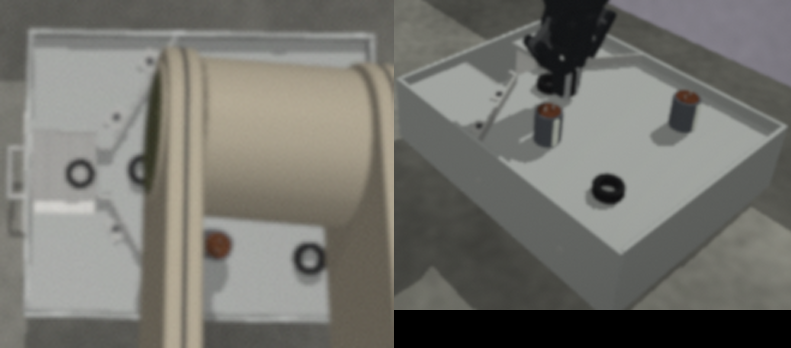

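Call:
send_rows:
  dp:
    - [0, 9, 0]
    - [0, 17, 0]
    - [0, 25, 0]
    - [0, 33, 0]
    - [0, 40, 0]
  rot:
    - [0, 0, 0]
    - [0, 0, 0]
    - [0, 0, 0]
    - [0, 0, 0]
    - [0, 0, 0]

```text
time: 11.9
tool_pos: [558.8, 46.9, 95.3]
tcp_rot: [180.0, 0.0, 0.0]
ft_force: [0.2, 0.2, -0.1]
finger_gap: 5.8
```

Call:
send_rows:
  dp:
    - [0, 7, 0]
    - [0, 12, 0]
    - [0, 15, 0]
    - [0, 15, 0]
    - [0, -5, 3]
  rot:
    - [0, 0, 0]
    - [0, 0, 0]
    - [0, 0, 0]
    - [0, 0, 0]
    - [0, 0, 0]

```text
time: 12.52
tool_pos: [558.5, 41.5, 98.1]
tcp_rot: [-180.0, 0.0, 0.1]
ft_force: [-0.9, -0.5, -0.1]
finger_gap: 6.3
```

Call:
send_rows:
  dp:
    - [0, -25, 40]
    - [-20, -80, 70]
    - [-40, -130, 75]
    - [-55, -170, 75]
    - [-60, -180, 75]
  rot:
    - [0, 0, 0]
    - [0, 0, -0.18]
    - [0, 0, -0.36]
    - [0, 0, -0.54]
    - [0, 0, -0.72]

```text
time: 13.15
tool_pos: [497.6, -142.4, 173.9]
tcp_rot: [180.0, -0.1, -41.8]
ft_force: [0.3, 0.6, 0.1]
finger_gap: 5.7
```

```bash
python3 look.py 9
```

```text
13.15 [ 497.6 -142.4  173.9] [ 1.80e+02 -1.00e-01 -4.18e+01] [0.3 0.6 0.1] 5.7
```

View pics/l9.png

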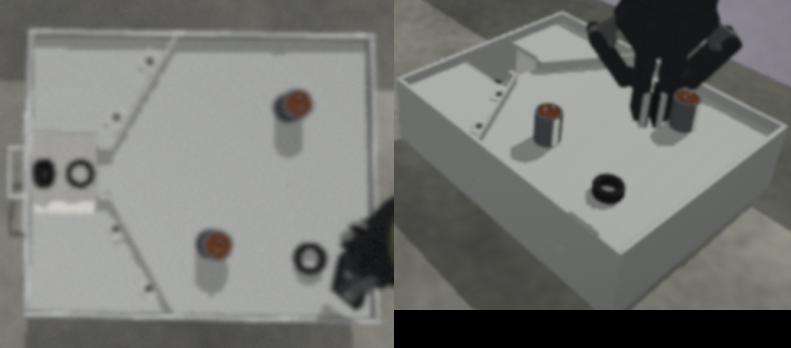

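Ring B dropped too: it leans on edge at the far end of the bin, at (44,173), with A at (80,174). Ring C is at (309,258). Next I'll go to its -x side at yaw -90.

Call:
send_rows:
  dp:
    - [-15, 4, 0]
    - [-30, 8, 0]
    - [-45, 12, 0]
    - [-54, 12, 0]
    - [-54, 12, 0]
  rot:
    - [0, 0, -0.18]
    - [0, 0, -0.36]
    - [0, 0, -0.54]
    - [0, 0, -0.72]
    - [0, 0, -0.851]

```text
time: 13.88
tool_pos: [444.4, -126.5, 173.4]
tcp_rot: [-180.0, -0.0, -90.0]
ft_force: [0.9, 0.2, -0.6]
finger_gap: 6.0
```

Call:
send_rows:
  dp:
    - [0, 0, -15]
    - [0, 0, -40]
    - [0, 0, -65]
    - [0, 0, -78]
    - [0, 0, -78]
  rot:
    - [0, 0, 0]
    - [0, 0, 0]
    - [0, 0, 0]
    - [0, 0, 0]
    - [0, 0, 0]

```text
time: 14.5
tool_pos: [443.9, -126.2, 93.9]
tcp_rot: [179.9, 0.1, -89.9]
ft_force: [-0.9, 0.2, -0.2]
finger_gap: 6.0
```

```bash
python3 look.py 10
```

```text
14.5 [ 443.9 -126.2   93.9] [ 1.799e+02  1.000e-01 -8.990e+01] [-0.9  0.2 -0.2] 6.0
```

View pics/l10.png

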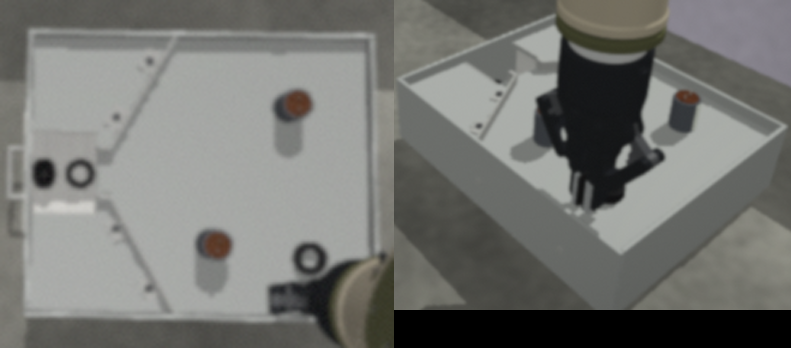

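Call:
send_rows:
  dp:
    - [8, 0, 0]
    - [18, 0, 0]
    - [28, 0, 0]
    - [38, 0, 0]
    - [48, 0, 0]
  rot:
    - [0, 0, 0]
    - [0, 0, 0]
    - [0, 0, 0]
    - [0, 0, 0]
    - [0, 0, 0]

```text
time: 15.22
tool_pos: [493.6, -126.6, 95.2]
tcp_rot: [180.0, 0.0, -90.0]
ft_force: [0.8, -0.5, -0.0]
finger_gap: 5.9
```

Call:
send_rows:
  dp:
    - [10, 0, 0]
    - [20, 0, 0]
    - [30, 0, 0]
    - [37, 0, 0]
    - [40, 0, 0]
  rot:
    - [0, 0, 0]
    - [0, 0, 0]
    - [0, 0, 0]
    - [0, 0, 0]
    - [0, 0, 0]

```text
time: 15.85
tool_pos: [533.2, -126.7, 95.3]
tcp_rot: [180.0, -0.0, -90.0]
ft_force: [-0.3, 0.7, 0.8]
finger_gap: 6.0
```

Call:
send_rows:
  dp:
    - [-15, 0, 0]
    - [-30, 0, 30]
    - [-30, -10, 70]
    - [-30, -20, 78]
    - [-30, -34, 78]
  rot:
    - [0, 0, 0]
    - [0, 0, 0]
    - [0, 0, 0.18]
    - [0, 0, 0.36]
    - [0, 0, 0.54]

```text
time: 16.48
tool_pos: [503.6, -161.2, 175.0]
tcp_rot: [-179.9, -0.1, -58.7]
ft_force: [-0.5, 0.4, -0.4]
finger_gap: 6.0
```

```bash
python3 look.py 11
```

```text
16.475 [ 503.6 -161.2  175. ] [-1.799e+02 -1.000e-01 -5.870e+01] [-0.5  0.4 -0.4] 6.0
```

View pics/l11.png

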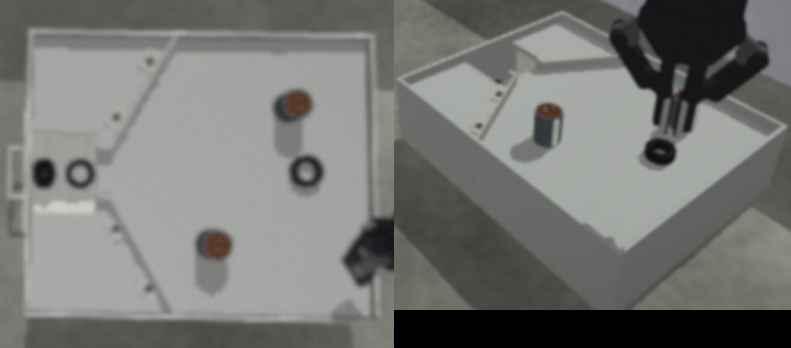

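Ring C is now at (306,171), roughly in line with the gate.

```bash
python3 pt.py 11 306 171 660 152
```

```text
top [ 561.6 -125.2   82. ]
side [ 560.3 -125.2   82. ]
(array([ 561.3355664 , -125.09301095,   81.41006631]), np.float64(0.781626334017619))
```

Call:
send_rows:
  dp:
    - [12, 2.7, 0]
    - [24, 2.7, 0]
    - [36, 2.7, 0]
    - [48, 2.7, 0]
    - [57.5, 2.7, 0]
  rot:
    - [0, 0, 0.18]
    - [0, 0, 0.36]
    - [0, 0, 0.54]
    - [0, 0, 0.72]
    - [0, 0, 0.9]

```text
time: 17.2
tool_pos: [560.4, -157.3, 172.8]
tcp_rot: [-180.0, 0.1, -7.5]
ft_force: [0.3, -0.8, 0.3]
finger_gap: 5.8
```

Call:
send_rows:
  dp:
    - [0, 0, -10]
    - [0, 0, -40]
    - [0, 0, -68]
    - [0, 0, -78]
    - [0, 0, -78]
  rot:
    - [0, 0, 0.131]
    - [0, 0, 0.131]
    - [0, 0, 0.131]
    - [0, 0, 0.131]
    - [0, 0, 0.131]

```text
time: 17.82
tool_pos: [559.7, -157.5, 94.7]
tcp_rot: [-180.0, 0.1, -0.1]
ft_force: [-0.8, 0.0, 0.6]
finger_gap: 6.2
```

Call:
send_rows:
  dp:
    - [0, 8, 0]
    - [0, 18, 0]
    - [0, 28, 0]
    - [0, 38, 0]
    - [0, 48, 0]
  rot:
    - [0, 0, 0]
    - [0, 0, 0]
    - [0, 0, 0]
    - [0, 0, 0]
    - [0, 0, 0]

```text
time: 18.45
tool_pos: [560.3, -109.1, 95.4]
tcp_rot: [180.0, -0.0, 0.0]
ft_force: [-0.1, -0.3, 0.9]
finger_gap: 5.9
```

Call:
send_rows:
  dp:
    - [0, 10, 0]
    - [0, 20, 0]
    - [0, 30, 0]
    - [0, 40, 0]
    - [0, 50, 0]
  rot:
    - [0, 0, 0]
    - [0, 0, 0]
    - [0, 0, 0]
    - [0, 0, 0]
    - [0, 0, 0]

```text
time: 19.08
tool_pos: [560.3, -59.3, 95.3]
tcp_rot: [-180.0, 0.0, 0.0]
ft_force: [-0.9, -0.5, 0.3]
finger_gap: 5.8
```

Call:
send_rows:
  dp:
    - [0, 10, 0]
    - [0, 20, 0]
    - [0, 30, 0]
    - [0, 36, 0]
    - [0, 38, 0]
  rot:
    - [0, 0, 0]
    - [0, 0, 0]
    - [0, 0, 0]
    - [0, 0, 0]
    - [0, 0, 0]

```text
time: 19.7
tool_pos: [560.3, -21.5, 95.3]
tcp_rot: [180.0, 0.0, 0.0]
ft_force: [0.1, 0.4, -0.3]
finger_gap: 6.0
```

```bash
python3 look.py 12
```

```text
19.7 [560.3 -21.5  95.3] [180.   0.   0.] [ 0.1  0.4 -0.3] 6.0
```

View pics/l12.png

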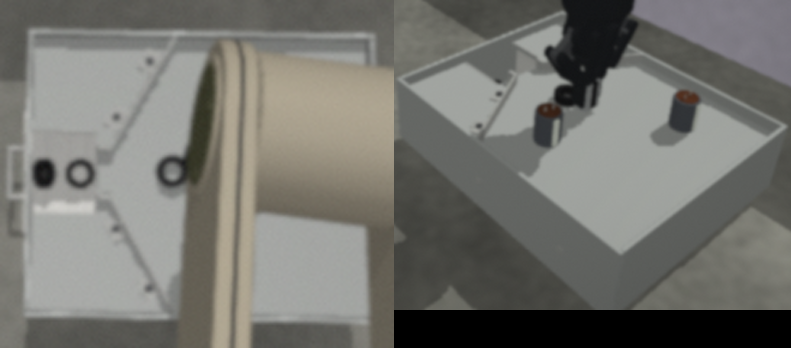

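Ring C is at (172,171), in line with the gate.

Call:
send_rows:
  dp:
    - [0, 10, 0]
    - [0, 20, 0]
    - [-0.5, 30, 0]
    - [-0.5, 39, 0]
    - [-0.5, 47, 0]
  rot:
    - [0, 0, 0]
    - [0, 0, 0]
    - [0, 0, 0]
    - [0, 0, 0]
    - [0, 0, 0]

```text
time: 20.42
tool_pos: [559.8, 25.8, 95.3]
tcp_rot: [-180.0, 0.0, 0.0]
ft_force: [1.0, -0.5, -0.6]
finger_gap: 6.2
```

Call:
send_rows:
  dp:
    - [0, 8, 0]
    - [0, 16, 0]
    - [0, 24, 0]
    - [0, 31, 0]
    - [0, 36, 0]
  rot:
    - [0, 0, 0]
    - [0, 0, 0]
    - [0, 0, 0]
    - [0, 0, 0]
    - [0, 0, 0]

```text
time: 21.05
tool_pos: [559.8, 61.5, 95.3]
tcp_rot: [-180.0, 0.0, 0.0]
ft_force: [0.2, -0.7, -0.2]
finger_gap: 6.0
```

Call:
send_rows:
  dp:
    - [0, 0, 0]
    - [0, -20, 3]
    - [0, -45, 45]
    - [0, -90, 80]
    - [0, -140, 90]
  rot:
    - [0, 0, 0]
    - [0, 0, 0]
    - [0, 0, 0]
    - [0, 0, 0]
    - [0, 0, 0]

```text
time: 21.68
tool_pos: [561.2, -81.6, 189.0]
tcp_rot: [179.9, -0.3, 0.0]
ft_force: [1.1, -0.1, -0.3]
finger_gap: 5.9
```

Call:
send_rows:
  dp:
    - [0, -50, 30]
    - [0, -90, 60]
    - [0, -110, 70]
    - [0, -110, 70]
    - [0, -110, 70]
  rot:
    - [0, 0, 0]
    - [0, 0, 0]
    - [0, 0, 0]
    - [0, 0, 0]
    - [0, 0, 0]

```text
time: 22.3
tool_pos: [559.2, -187.9, 253.7]
tcp_rot: [-179.9, 0.1, 0.0]
ft_force: [0.0, -0.6, -0.1]
finger_gap: 6.2
```

```bash
python3 look.py 13; python3 - <<'E'
import pickle,cv2
t,s=pickle.load(open('l13.pkl','rb'))
cv2.imwrite('pics/full13.png',s["pixels"][:,:,::-1])
E
```

```text
22.3 [ 559.2 -187.9  253.7] [-1.799e+02  1.000e-01  0.000e+00] [ 0.  -0.6 -0.1] 6.2
```

View pics/l13.png

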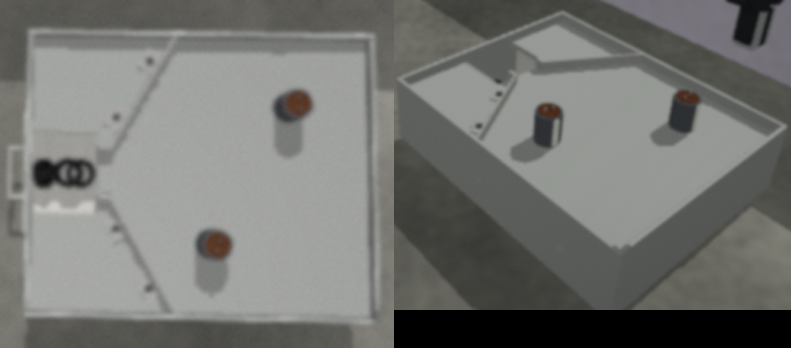

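View pics/full13.png

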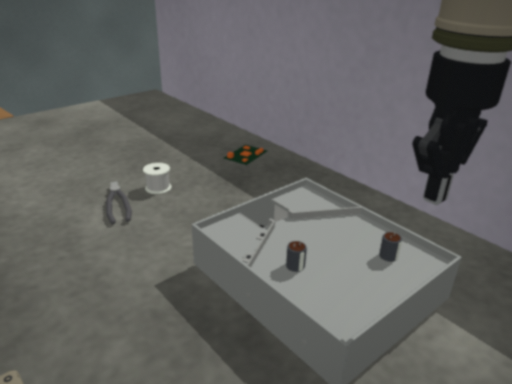

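All three rings lie in the slot at about (44,173), (68,173) and (80,173). The caps and spool look unmoved. I'll check heights and displacements, then hand in.

```bash
python3 - <<'E'
import pickle
from h import *
from bench import vision,job
t0=pickle.load(open('top0.pkl','rb'));t=vision.snapshot("top")
K=t["intrinsics"];T=t["world_from_camera"]
g=t["pixels"].max(2);ys,xs=np.where(g[185:215,272:302]<70);zs=[]
for v,u in zip(ys+185,xs+272):
    z=t["depth"][v,u];zs.append((T@np.array([(u-K[0,2])/K[0,0]*z,(v-K[1,2])/K[1,1]*z,z,1]))[:3])
zs=np.array(zs);print(len(zs),zs.min(0).round(),zs.max(0).round(),np.percentile(zs[:,2],[10,50,90]).round())
for n,(a,b,c,d) in {'capA':(160,190,370,395),'capB':(220,248,340,362),'spool':(200,245,130,175)}.items():
    A=cv2.cvtColor(t0["pixels"][a:b,c:d],cv2.COLOR_RGB2GRAY).astype(np.float32);B=cv2.cvtColor(t["pixels"][a:b,c:d],cv2.COLOR_RGB2GRAY).astype(np.float32)
    print(n,np.abs(A-B).max(),cv2.phaseCorrelate(A,B))
E
```

```text
175 [547.  79.  10.] [574. 140.  37.] [15. 27. 34.]
capA 5.0 ((0.7111960174135543, -0.14926610462780054), 1.0062380485534668)
capB 4.0 ((-0.04443956988675701, 0.045037858593687474), 0.9606732782390383)
spool 4.0 ((0.4769114594083561, 0.5061112406247119), 0.9810231691525306)
```

```bash
python3 -c "
from bench import job
print(job.hand_in())"
```

```text
the job is handed in; nothing more can be done
None
```

All three rings are in the catch bin, and I handed the job in at about 22 s of the 61 s allowed. I pushed them through the gate one at a time with nearly closed fingertips, checking by picture that each had dropped before starting the next.

- **Rings:** in the last pictures the deck holds no rings. Points on the rings in the bin measure 10 to 37 mm above the bench, well below the 76 mm deck. The second ring came to rest leaning on its edge at the far end of the bin.
- **Caps and spool:** the pictures before and after match to within 5 grey levels, so none of them moved. A separate image-shift check gave 0.7 px for one capacitor and up to 0.5 px on each axis for the spool. I took those as artefacts, because the pixel differences are only noise.
- **Forces:** the wrist force read about 2 N or less at the end of every move call, and the arm ended clear of everything.

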